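# Find the full-depth well for a flux vial

### The arm

A 7-joint arm with a two-finger parallel gripper is mounted at the origin on the work surface. World frame = base frame: x ahead of the robot, y to its left, z up, the work surface at z = 0. Lengths are in m, angles in rad, forces in N, time in s.
With the tool pointing down it reaches from about 0.35 to 0.9 m from the base axis. Payload 19.9 kg.
Tool frame: the origin (TCP) lies midway between the tips of the shut fingers; the grasp point (between the pads) lies 19 mm behind it (arm.grasp_offset is the distance from the TCP to the grasp point, in m); z points along the fingers, y is the line along which they close (so a half turn about z gives the same grasp; the last joint's range is limited). The gripper opens to 94 mm and grips with 3 to 60 N. Pads are 16 mm wide; open, the fingers measure 119 mm over their backs; the gripper's body (75 mm by 177 mm) begins 78 mm behind the grasp point.
Start: joints at [-1.28, 0.417, -0.01, 1.614, 0.005, 1.111, -0.053], TCP at [0.204, 0.591, 0.17] pointing down, gripper open.
Joint ranges: [-2.81, 2.81], [-0.39, 2.02], [-1.27, 1.25], [0.06, 2.57], [-1.19, 4.33], [0.19, 2], [-2.82, 2.82]. Speed limits (rad/s): [1.89, 1.89, 2.39, 2.39, 3.01, 3.01, 3.01].

### API

Orientations are given as a unit quaternion [w, x, y, z].
In Python, from bench import arm, cams gives the robot as it stands. The module is installed in compiled form; this text tells all that it offers.
- The arm moves only by the tool drive_tool, never from a script. Its argument "deltas" is a list of rows, each an object with "hand": the opening, from -1 (shut) to 1 (fully open); "translation": the shift along the world's x, y, z in cm, a list of three; "rot": the turn, a rotation vector about the world's x, y, z in degrees, a list of three. In form: [{"hand": hand, "translation": [tx, ty, tz], "rot": [rx, ry, rz]}, ...]. A call has 1 to 10 rows; each row shifts and turns the commanded pose from where the row before left it; what a row does not reach is not made up. A row lasts 1/12 s, in which the tool goes at most 41.7 mm and 7.16 degrees, less where a joint would pass 70% of its speed; a pose out of reach is approached as far as the arm can. A call is refused whole if a number of a shift passes 4.17 or a number of a turn 7.16, either way. A call with a gripper value outside its range is refused whole. The fingers move at their own pace and stop on an object; "squeeze" is the grip in N (left out, the last holds). Time passes only in rows, so rows that do not move let the fingers close. It gives the time, the measured TCP pose, the force, the opening and the grip force at its end, in the units of the state.
- arm.get_state(): the state, without advancing time (a new reading comes with each control period).
- cams.camera(name): name is "scene" or "top" or "wrist"; returns (picture, depth): 400x640x3 uint8, red, green, blue; 400x640 float32, m along the optical axis (not along the pixel's ray), 0 where there is no reading.
- cams.get_calibration(name): a dict with "fx", "fy", "cx", "cy" (pixels), "R" (3x3) and "t" (3): a world point X has camera coordinates R X + t. Camera axes: x right, y down, z forward; pixel columns grow to the right and rows downward; lengths in m; the calibration is good to about 2 mm. A picture is of the moment at which its call begins: read the wrist's pose just before it. get_calibration takes no time and is no camera call; for the wrist camera it gives the pose at the moment of the call.
- arm.sign_off(): hands the job in; it is judged then, once.
The state is a dict: "clock": time; "q": joint angles; "qvel": joint speeds; "tau": joint torques, N m; "tcp_pos": TCP position; "ee_rot": TCP orientation; "contact_force": force on the tool from outside, world axes, zero at the start; "ft_torque": the same for the moment, N m; "gripper_width": opening from 0.0 (shut) to 1.0 (fully open); "finger_force": force on a finger pad.
Only numpy, scipy, OpenCV 4.12 (cv2) and the standard library are available. Lean on these libraries where they do the work, as an engineer would, in place of code of your own. Each camera call takes 0.05 s, during which the arm holds its last target. There are 200 camera calls.

### The job

Take the red-capped flux vial out of the upright bench stand and put it in the sloping rack, in the one well where it goes fully down, so that its white ring just stands at the rack's face; the other three wells have a short-vial spacer hidden at the bottom, so feel for the right one. Lower the vial all the way in by hand rather than letting it drop, let go of it there, and leave the other vials, the solder reel and the board jig as they are.

Things in the scene. Friction and masses are not known exactly. Their poses are not given: they have to be found in the camera images.
- red_vial: amber glass vial, 105 mm tall: body 20 mm in diameter with a bevelled foot, red cap 24 mm in diameter over the top 26 mm, about 45 g. Origin: centre of its foot; z along its axis up to the cap. It starts upright in one of the stand's three holes, 50 mm deep in it, 55 mm showing
- red_ring (a point): point on the red-capped vial's axis, 60 mm above its foot, at the lower edge of a white ring 6 mm wide. It lies level with a well's mouth when the vial is fully down; in a well with a spacer the vial stops about 24 mm short of that
- stand: white block 70 x 190 x 60 mm, fixed, with three upright holes 23 mm wide and 50 mm deep, in a row along its y axis at -60, 0 and 60 mm. Origin: centre of its underside, z up. A vial stands in each hole
- rack: fixed rack: aluminium base 120 x 180 mm with a grey block (face 56 x 165 mm, 75 mm thick) sloping 25 degrees, so its four wells look up and to the rack's front (-x). Wells 36 mm apart along the rack's y, mouths about 89 mm above the bench. Three hide a fixed black spacer 24 mm high at the bottom; which is free is not told. Origin: centre of the base's underside, z up
- well1 (a point): centre of the mouth of well 1, on the sloping face of the rack; z points out of the well along its axis (25 degrees from upright, leaning towards the rack's -x), y along the row of wells. The well is 60 mm deep and 23 mm wide.
- well2 (a point): centre of the mouth of well 2, on the sloping face of the rack; z points out of the well along its axis (25 degrees from upright, leaning towards the rack's -x), y along the row of wells. The well is 60 mm deep and 23 mm wide.
- well3 (a point): centre of the mouth of well 3, on the sloping face of the rack; z points out of the well along its axis (25 degrees from upright, leaning towards the rack's -x), y along the row of wells. The well is 60 mm deep and 23 mm wide.
- well4 (a point): centre of the mouth of well 4, on the sloping face of the rack; z points out of the well along its axis (25 degrees from upright, leaning towards the rack's -x), y along the row of wells. The well is 60 mm deep and 23 mm wide.
- yellow_vial: the same vial as the red-capped one (105 mm tall) but with a yellow cap; a bystander in another hole of the stand. Origin: centre of its foot, z up to the cap
- blue_vial: the same vial as the red-capped one (105 mm tall) but with a blue cap; a bystander in another hole of the stand. Origin: centre of its foot, z up to the cap
- solder_reel: bystander: small reel of grey solder wire with blue flanges, standing on a flange, 56 mm in diameter, 40 mm tall, loose. Origin: centre of its underside
- board_jig: bystander: wooden block 60 x 90 x 18 mm with a green circuit board on top (24 mm in all), loose. Origin: centre of its underside
Mind the look-alikes: they are no part of the job. There is more than one size of the rack; the one meant has the size given above.

How it is judged:
By the outcome, as a careful person would: the job done as asked, in the order asked, and still so for the second after the job is handed in, with the robot touching nothing.
It also fails if it takes over 58 s, if anything falls off the work surface, if the arm or the gripper's body presses on something with over 40 N, if the wrist force passes 120 N, or if a joint passes its speed limit or range.

## Working session

There is one attempt and no reset: what is moved stays moved. The work goes in short steps, Python scripts to look and compute and a tool call to move; the robot and the scene stay as the last step left them, time stands still between calls to the robot, and variables do not carry over. Pictures are saved under pics/ and viewed, at most 10 in all, crops included, and the job is handed in when it is done.

Besides the shell and the picture viewer there is one more tool, called as a command line: name --argument value ..., lists and objects as JSON in quotes. drive_tool: Moves the arm, as the interface text tells. Its arguments: {"type":"object","properties":{"deltas":{"type":"array","items":{"type":"object","properties":{"hand":{"type":"number"},"translation":{"type":"array","items":{"type":"number"}},"rot":{"type":"array","items":{"type":"number"}}}}},"squeeze":{"type":"number"}},"required":["deltas"]}

```bash
mkdir -p pics; cat > h.py <<'E'
import numpy as np, cv2
from bench import arm, cams
def grab(n):
    c=cams.get_calibration(n); p,d=cams.camera(n); np.savez(f'{n}.npz',p=p,d=d,**{k:np.array(v) for k,v in c.items()}); return p,d,c
def load(n): 
    z=np.load(f'{n}.npz'); return z['p'],z['d'],z
def pt(c,d,u,v,z=None):
    z=d if z is None else z
    X=np.array([(u-c['cx'])/c['fx'],(v-c['cy'])/c['fy'],1.])*z
    return c['R'].T@(X-c['t'])
E
python3 - <<'E'
from h import *
s=arm.get_state(); print({k:np.round(v,3).tolist() for k,v in s.items()}, arm.grasp_offset)
for n in('scene','top'):
    p,d,c=grab(n); cv2.imwrite(f'pics/{n}0.png',p[...,::-1]); print(n,c['R'],c['t'],c['fx'])
E
```

```text
{'clock': 0.0, 'q': [-1.281, 0.418, -0.01, 1.614, 0.005, 1.111, -0.053], 'qvel': [0.0, -0.001, -0.002, 0.0, -0.0, -0.001, 0.0], 'tau': [-0.0, -85.127, 0.638, -42.598, -0.049, 0.019, 0.0], 'tcp_pos': [0.203, 0.59, 0.17], 'ee_rot': [-0.0, 0.165, 0.986, -0.001], 'contact_force': [1.126, 0.268, -0.465], 'ft_torque': [0.065, -0.003, 0.034], 'finger_force': 0.0, 'gripper_width': 1.001} 0.0188
scene [[ 0.59474824  0.80388862 -0.00613287]
 [ 0.4355841  -0.32865529 -0.83800489]
 [-0.6756782   0.49573055 -0.54562825]] [-0.46654384 -0.14003889  1.58678663] 454.02525199184396
top [[ 0.02798137 -0.99960534 -0.00248981]
 [-0.99203701 -0.02746336 -0.12291593]
 [ 0.12279904  0.00590934 -0.99241396]] [0.14297263 0.58739685 1.27767521] 366.62442852584854
```

View pics/scene0.png

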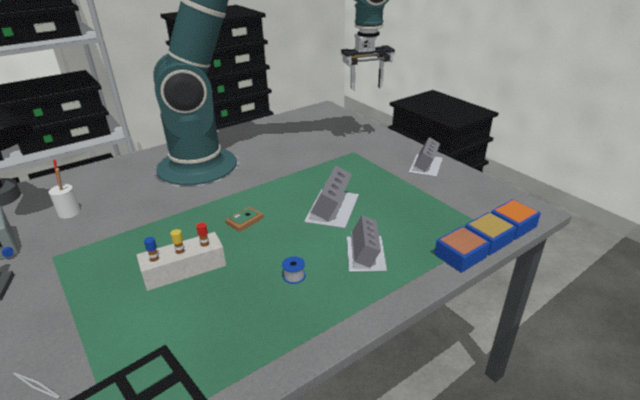

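View pics/top0.png

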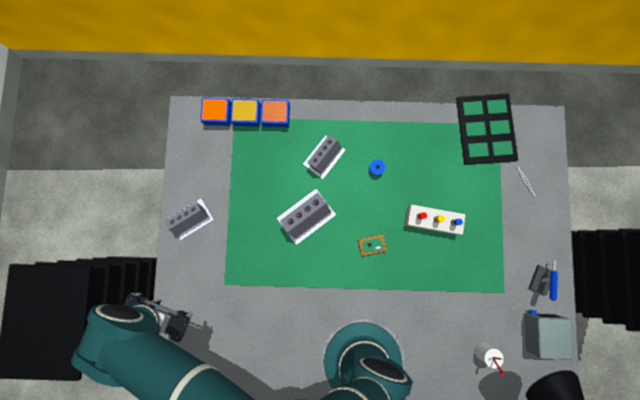

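The scene picture shows the stand with blue (151,243), yellow (177,236) and red (202,229) caps. There are three racks at (332,195), (366,243) and (428,157). The top view shows the red cap at (422,216) and the racks at (306,216), (324,156) and (189,218). Candidates for the target vial: only the red cap; the yellow (439,219) and blue (458,222) caps are look-alikes. I'll measure the rack sizes next.

```bash
python3 - <<'E'
from h import *
p,d,c=load('top')
a=cv2.resize(p[120:250,160:350],None,fx=4,fy=4,interpolation=cv2.INTER_CUBIC)
cv2.imwrite('pics/topcrop.png',a[...,::-1])
for nm,(u0,u1,v0,v1) in dict(big=(270,342,182,250),small=(298,350,128,182),left=(160,218,190,245)).items():
    P=np.array([pt(c,d[v,u],u,v) for v in range(v0,v1) for u in range(u0,u1)])
    for lo,hi in((.008,.035),(.04,.2)):
        m=(P[:,2]>lo)&(P[:,2]<hi); Q=P[m]; 
        r=cv2.minAreaRect((Q[:,:2]*1000).astype(np.float32)); print(nm,lo,np.round(r[0]),np.round(r[1]),round(r[2],1),Q[:,2].max().round(3))
hsv=cv2.cvtColor(p,cv2.COLOR_RGB2HSV)
for nm,(u,v) in dict(red=(422,216),yel=(439,219),blue=(458,222)).items():
    print(nm,pt(c,d[v,u],u,v).round(4))
E
```

```text
big 0.008 [511. 222.] [257. 240.] 89.7 0.035
big 0.04 [503. 215.] [ 82. 165.] 38.8 0.105
small 0.008 [740. 156.] [188. 180.] 7.3 0.035
small 0.04 [727. 156.] [ 63. 129.] 54.3 0.084
left 0.008 [483. 633.] [188. 163.] 76.6 0.035
left 0.04 [484. 638.] [ 60. 130.] 33.2 0.084
red [ 0.5078 -0.1771  0.118 ]
yel [ 0.4993 -0.233   0.1197]
blue [ 0.4915 -0.299   0.1114]
```

View pics/topcrop.png

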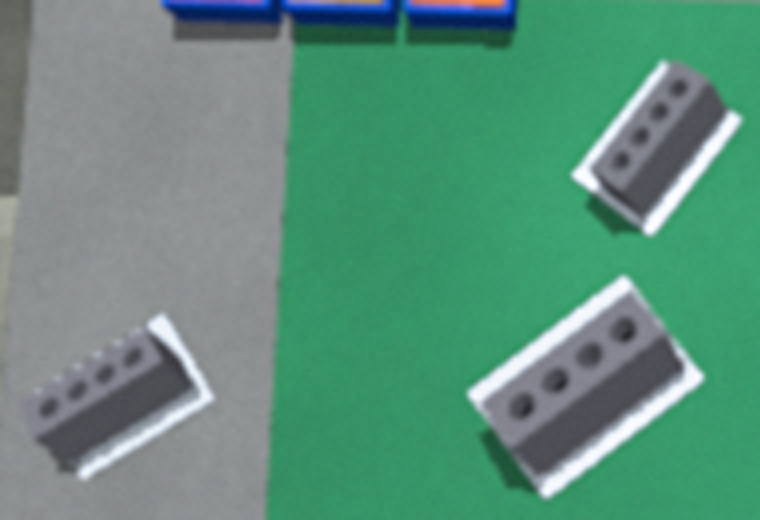

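The big rack at top (306,216) is the one meant, because its block measures 165 mm; the other two are 129–130 mm. Its dark back side faces the robot, so the wells appear to look away from the robot. I'll fly over it for a wrist view.

drive_tool --deltas '[{"hand": 1, "translation": [1, -1.5, 3], "rot": [0, 0, -2]}, {"hand": 1, "translation": [2.2, -2.8, 1.3], "rot": [0, 0, -3]}, {"hand": 1, "translation": [2.2, -2.8, 1.3], "rot": [0, 0, -3]}, {"hand": 1, "translation": [2.2, -2.8, 1.3], "rot": [0, 0, -3]}, {"hand": 1, "translation": [2.2, -2.8, 1.3], "rot": [0, 0, -3]}, {"hand": 1, "translation": [2.2, -2.8, 1.3], "rot": [0, 0, -3]}, {"hand": 1, "translation": [2.2, -2.8, 1.3], "rot": [0, 0, -3]}, {"hand": 1, "translation": [2.2, -2.8, 1.3], "rot": [0, 0, -3]}, {"hand": 1, "translation": [2.2, -2.8, 1.3], "rot": [0, 0, -3]}, {"hand": 1, "translation": [2.2, -2.8, 1.3], "rot": [0, 0, -3]}]'

```text
clock: 0.93
tcp_pos: [0.4122, 0.3222, 0.3179]
ee_rot: [-0.0, 0.408, 0.913, -0.0]
contact_force: [1.0, 1.8, -0.3]
gripper_width: 0.996
finger_force: 0.0
```

drive_tool --deltas '[{"hand": 1, "translation": [2.2, -2.8, 1.3], "rot": [0, 0, -3]}, {"hand": 1, "translation": [2.2, -2.8, 1.3], "rot": [0, 0, -3]}, {"hand": 1, "translation": [2.2, -2.8, 1.3], "rot": [0, 0, -3]}, {"hand": 1, "translation": [0, 0, 0], "rot": [0, 0, 0]}, {"hand": 1, "translation": [0, 0, 0], "rot": [0, 0, 0]}]'

```text
clock: 1.35
tcp_pos: [0.4786, 0.2383, 0.3567]
ee_rot: [0.0, 0.479, 0.878, 0.0]
contact_force: [-0.1, 1.1, -0.2]
gripper_width: 1.003
finger_force: 0.0
```

```bash
python3 - <<'E'
from h import *
s=arm.get_state(); print(s['clock'],s['tcp_pos'],s['ee_rot'])
p,d,c=grab('wrist'); cv2.imwrite('pics/w1.png',p[...,::-1]); print(c['fx'],-c['R'].T@c['t'],c['R'])
E
```

```text
1.35 [0.47864629 0.23829511 0.35665979] [2.46477722e-04 4.78804195e-01 8.77921668e-01 1.62770496e-04]
345.67669047432383 [0.43386541 0.30827247 0.57201497] [[ 0.83997948  0.5426171   0.00107711]
 [ 0.51929455 -0.80444837  0.28843717]
 [ 0.15737742 -0.24172197 -0.95749822]]
```

View pics/w1.png

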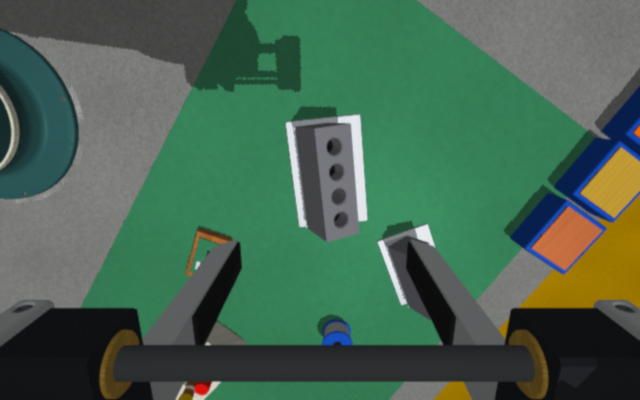

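The wrist view shows the big rack with its wells at about (334,146), (336,171), (338,196) and (340,219). I'll fit the face plane and find the well centres.

```bash
cat >> h.py <<'E'
def cloud(c,d):
    v,u=np.mgrid[:d.shape[0],:d.shape[1]]
    X=np.stack([(u-c['cx'])/c['fx']*d,(v-c['cy'])/c['fy']*d,d],-1)
    return (X-c['t'])@c['R']
def plane(Q,it=300,tol=.002):
    r=np.random.default_rng(0);b=None
    for _ in range(it):
        a=Q[r.choice(len(Q),3,False)]; n=np.cross(a[1]-a[0],a[2]-a[0]); L=np.linalg.norm(n)
        if L<1e-5: continue
        m=abs((Q-a[0])@(n/L))<tol
        if b is None or m.sum()>b.sum(): b=m
    m=Q[b].mean(0); n=np.linalg.svd(Q[b]-m)[2][2]; n*=np.sign(n[2]); return m,n,b
def hit(c,u,v,m,n):
    o=-c['R'].T@c['t']; r=c['R'].T@np.array([(u-c['cx'])/c['fx'],(v-c['cy'])/c['fy'],1.]); return o+r*((m-o)@n)/(r@n)
E
python3 - <<'E'
from h import *
for n,(u0,u1,v0,v1) in dict(wrist=(315,365,118,245),top=(270,342,182,250),scene=(305,360,160,230)).items():
    p,d,c=load(n); P=cloud(c,d)[v0:v1,u0:u1].reshape(-1,3)
    Q=P[(P[:,2]>.06)&(P[:,2]<.12)]; m,nn,b=plane(Q)
    I=Q[b]; print(n,'plane',m.round(4),nn.round(4),'tilt',np.degrees(np.arccos(nn[2])).round(1),'az',np.degrees(np.arctan2(nn[1],nn[0])).round(1),b.sum(),len(Q))
    yv=np.cross([0,0,1],nn);yv/=np.linalg.norm(yv);xv=np.cross(yv,nn)
    r=cv2.minAreaRect((np.c_[(I-m)@xv,(I-m)@yv]*1000).astype(np.float32)); print(r)
    print('facectr',(m+(xv*r[0][0]+yv*r[0][1])/1000).round(4))
    f=6; a=cv2.resize(p[v0:v1,u0:u1],None,fx=f,fy=f,interpolation=cv2.INTER_CUBIC); cv2.imwrite(f'pics/rk_{n}.png',a[...,::-1])
    g=cv2.cvtColor(p,cv2.COLOR_RGB2GRAY)
    if n=='wrist':
        for u,v in((334,146),(336,171),(338,196),(340,219)):
            w=g[v-12:v+13,u-10:u+11].astype(float); k=np.clip(90-w,0,None)*(w<75)
            print(w.min(),np.median(w)); yy,xx=np.mgrid[v-12:v+13,u-10:u+11]
            uu,vv=(k*xx).sum()/k.sum(),(k*yy).sum()/k.sum(); print(uu.round(1),vv.round(1),hit(c,uu,vv,m,nn).round(4))
E
```

```text
wrist plane [0.5118 0.2244 0.0906] [0.3279 0.2631 0.9073] tilt 24.9 az 38.7 3250 4459
((1.2104930877685547, -4.113349914550781), (57.51327896118164, 165.39114379882812), 0.08216240257024765)
facectr [0.5152 0.2219 0.0901]
14.0 108.0
332.2 146.6 [0.4786 0.2624 0.0915]
13.0 113.0
334.8 171.8 [0.5011 0.2347 0.0914]
55.0 115.0
337.9 196.4 [0.5249 0.2068 0.0909]
19.0 117.0
339.5 219.3 [0.5461 0.1791 0.0913]
top plane [0.5126 0.2256 0.0902] [0.3312 0.2658 0.9053] tilt 25.1 az 38.7 384 970
((1.1219730377197266, -2.1138229370117188), (60.14033889770508, 164.75555419921875), 0.6538097858428955)
facectr [0.5148 0.2246 0.0897]
scene plane [0.5177 0.2169 0.09  ] [0.334  0.2676 0.9038] tilt 25.3 az 38.7 439 831
((-0.029489517211914062, 6.2791748046875), (55.88935089111328, 170.2007598876953), 0.10180069506168365)
facectr [0.5138 0.2218 0.09  ]
```

View pics/rk_wrist.png

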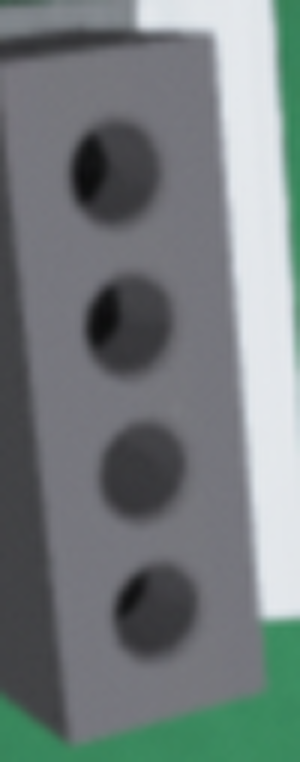

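The top crop shows black in the bottoms of wells 1, 2 and 4, at (90,165), (100,322) and (130,595). The third well at (142,470) shows none, so it is likely the free one, and I'll check that by feel. Now to the vial.

drive_tool --deltas '[{"hand": 1, "translation": [0.3, -3.6, -0.3], "rot": [0, 0, -4]}, {"hand": 1, "translation": [0.3, -3.6, -0.3], "rot": [0, 0, -4]}, {"hand": 1, "translation": [0.3, -3.6, -0.3], "rot": [0, 0, -4]}, {"hand": 1, "translation": [0.3, -3.6, -0.3], "rot": [0, 0, -4]}, {"hand": 1, "translation": [0.3, -3.6, -0.3], "rot": [0, 0, -4]}, {"hand": 1, "translation": [0.3, -3.6, -0.3], "rot": [0, 0, -4]}, {"hand": 1, "translation": [0.3, -3.6, -0.3], "rot": [0, 0, -4]}, {"hand": 1, "translation": [0.3, -3.6, -0.3], "rot": [0, 0, -4]}, {"hand": 1, "translation": [0.3, -3.6, -0.3], "rot": [0, 0, -4]}, {"hand": 1, "translation": [0.3, -3.6, -0.3], "rot": [0, 0, -4]}]'

```text
clock: 2.23
tcp_pos: [0.5074, -0.1203, 0.3258]
ee_rot: [-0.0, 0.749, 0.662, -0.0]
contact_force: [1.2, 0.4, 0.8]
gripper_width: 0.999
finger_force: 0.0
```

drive_tool --deltas '[{"hand": 1, "translation": [0, -2, -1], "rot": [0, 0, 0]}, {"hand": 1, "translation": [0, 0, -1], "rot": [0, 0, 0]}, {"hand": 1, "translation": [0, 0, 0], "rot": [0, 0, 0]}, {"hand": 1, "translation": [0, 0, 0], "rot": [0, 0, 0]}]'

```text
clock: 2.57
tcp_pos: [0.5075, -0.1384, 0.3057]
ee_rot: [-0.001, 0.748, 0.663, -0.0]
contact_force: [0.1, 0.7, 0.5]
gripper_width: 1.001
finger_force: 0.0
```

```bash
python3 - <<'E'
from h import *
s=arm.get_state(); print(s['clock'],s['tcp_pos'],s['ee_rot'],s['q'].round(2) if hasattr(s['q'],'round') else s['q'])
p,d,c=grab('wrist'); cv2.imwrite('pics/w2.png',p[...,::-1])
P=cloud(c,d); h=cv2.cvtColor(p,cv2.COLOR_RGB2HSV)
for nm,lo,hi in(('red',0,8),('yel',20,35),('blue',105,125)):
    m=(h[...,0]>=lo)&(h[...,0]<=hi)&(h[...,1]>150)&(h[...,2]>80)&(P[...,2]>.07)&(P[...,2]<.15)
    Q=P[m]; zt=np.percentile(Q[:,2],90) if len(Q) else 0; T=m&(abs(P[...,2]-zt)<.004)
    v,u=np.where(T); pp=np.c_[P[T][:,0],P[T][:,1]]*1000
    print(nm,m.sum(),u.mean().round(1),v.mean().round(1),zt, cv2.minEnclosingCircle(pp.astype(np.float32)) , P[T].mean(0).round(4))
Q=P[(P[...,2]>.05)&(P[...,2]<.07)&(h[...,1]<60)]; Q=Q[(Q[:,0]>.4)&(Q[:,0]<.6)&(Q[:,1]<-.05)&(Q[:,1]>-.4)]
r=cv2.minAreaRect((Q[:,:2]*1000).astype(np.float32)); print('stand',r,np.median(Q[:,2]))
E
```

```text
2.5667 [ 0.50752557 -0.13836388  0.30574954] [-6.82900019e-04  7.48210899e-01  6.63460442e-01 -4.75225500e-04] [-0.4   0.16  0.7   1.69 -0.1   1.33  0.19]
red 325 330.9 208.2 0.11683846052862402 ((512.135498046875, -184.15289306640625), 11.52682113647461) [ 0.5124 -0.1838  0.1159]
yel 337 329.1 252.9 0.11678570892889825 ((503.35272216796875, -243.5283203125), 11.5860595703125) [ 0.5035 -0.243   0.1159]
blue 317 327.4 294.1 0.1168021952139901 ((494.1727600097656, -302.8703918457031), 11.605226516723633) [ 0.4945 -0.3022  0.1159]
stand ((503.3804626464844, -244.27078247070312), (190.78184509277344, 70.04407501220703), 81.46824645996094) 0.061055699377292494
```

View pics/w2.png

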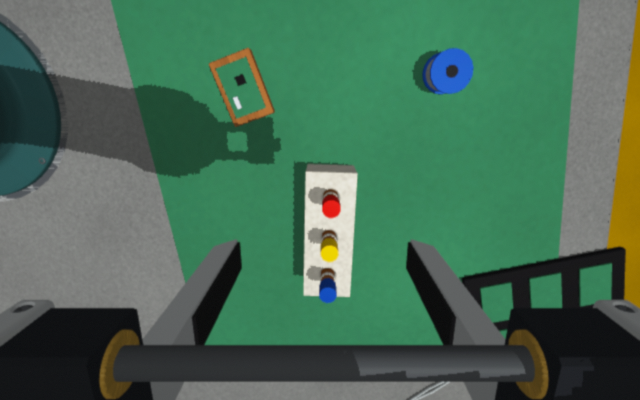

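The wrist view shows the red cap at (331,207), yellow at (329,253) and blue at (328,294). The red cap's top is at (0.512,-0.184,0.116), so the choice is confirmed. Now I'll descend and grip.

drive_tool --deltas '[{"hand": 1, "translation": [0.25, -2.3, -2], "rot": [0, 0, -0.8]}, {"hand": 1, "translation": [0.25, -2.3, -2], "rot": [0, 0, -0.8]}, {"hand": 1, "translation": [0, 0, -3.5], "rot": [0, 0, 0]}, {"hand": 1, "translation": [0, 0, -3.5], "rot": [0, 0, 0]}, {"hand": 1, "translation": [0, 0, -3.5], "rot": [0, 0, 0]}, {"hand": 1, "translation": [0, 0, -3], "rot": [0, 0, 0]}, {"hand": 1, "translation": [0, 0, -2], "rot": [0, 0, 0]}, {"hand": 1, "translation": [0, 0, -1.5], "rot": [0, 0, 0]}, {"hand": 1, "translation": [0, 0, 0], "rot": [0, 0, 0]}, {"hand": 1, "translation": [0, 0, 0], "rot": [0, 0, 0]}]'

```text
clock: 3.45
tcp_pos: [0.513, -0.1851, 0.0966]
ee_rot: [-0.0, 0.758, 0.653, -0.0]
contact_force: [-0.2, 0.8, 1.3]
gripper_width: 1.003
finger_force: 0.0
```

```bash
python3 - <<'E'
from h import *
s=arm.get_state(); print(s['clock'],s['tcp_pos'],s['ee_rot'],s['q'],s['contact_force'])
p,d,c=grab('wrist'); cv2.imwrite('pics/w3.png',p[150:400,200:440][...,::-1])
P=cloud(c,d); h=cv2.cvtColor(p,cv2.COLOR_RGB2HSV)
m=((h[...,0]<=8)|(h[...,0]>174))&(h[...,1]>150)&(h[...,2]>80)&(abs(P[...,2]-.1165)<.004)
print(m.sum(),cv2.minEnclosingCircle((P[m][:,:2]*1000).astype(np.float32)) if m.sum() else 0)
E
```

```text
3.45 [ 0.51297715 -0.18508869  0.09664604] [-2.97071696e-04  7.57626477e-01  6.52688300e-01 -1.28852119e-04] [-0.23169424  0.42745531  0.65475941  1.8998181  -0.32259868  0.92138411
  0.42921599] [-0.19034818  0.77724064  1.275223  ]
1064 ((512.1280517578125, -184.11965942382812), 11.588162422180176)
```

drive_tool --deltas '[{"hand": 1, "translation": [-0.05, 0.1, -0.8], "rot": [0, 0, 0]}, {"hand": 1, "translation": [0, 0, -0.4], "rot": [0, 0, 0]}, {"hand": 1, "translation": [0, 0, 0], "rot": [0, 0, 0]}, {"hand": -0.2, "translation": [0, 0, 0], "rot": [0, 0, 0]}, {"hand": -0.5, "translation": [0, 0, 0], "rot": [0, 0, 0]}, {"hand": -0.7, "translation": [0, 0, 0], "rot": [0, 0, 0]}, {"hand": -1, "translation": [0, 0, 0], "rot": [0, 0, 0]}, {"hand": -1, "translation": [0, 0, 0], "rot": [0, 0, 0]}, {"hand": -1, "translation": [0, 0, 0], "rot": [0, 0, 0]}, {"hand": -1, "translation": [0, 0, 0], "rot": [0, 0, 0]}]' --squeeze 20

```text
clock: 4.33
tcp_pos: [0.5121, -0.1851, 0.0844]
ee_rot: [-0.0, 0.758, 0.652, -0.0]
contact_force: [-1.0, -0.1, -0.2]
gripper_width: 0.537
finger_force: 0.0
```

drive_tool --deltas '[{"hand": -1, "translation": [0, 0, 0], "rot": [0, 0, 0]}, {"hand": -1, "translation": [0, 0, 0], "rot": [0, 0, 0]}, {"hand": -1, "translation": [0, 0, 0], "rot": [0, 0, 0]}, {"hand": -1, "translation": [0, 0, 0], "rot": [0, 0, 0]}]'

```text
clock: 4.67
tcp_pos: [0.5121, -0.1851, 0.0843]
ee_rot: [-0.0, 0.758, 0.652, -0.0]
contact_force: [0.1, -1.4, -0.2]
gripper_width: 0.259
finger_force: 0.0
```

drive_tool --deltas '[{"hand": -1, "translation": [0, 0, 0], "rot": [0, 0, 0]}, {"hand": -1, "translation": [0, 0, 0], "rot": [0, 0, 0]}, {"hand": -1, "translation": [0, 0, 0], "rot": [0, 0, 0]}]'

```text
clock: 4.92
tcp_pos: [0.5121, -0.1851, 0.0843]
ee_rot: [-0.0, 0.758, 0.652, -0.0]
contact_force: [0.0, 0.7, -0.5]
gripper_width: 0.042
finger_force: 0.0
```

drive_tool --deltas '[{"hand": -1, "translation": [0, 0, 0.5], "rot": [0, 0, 0]}, {"hand": -1, "translation": [0, 0, 1], "rot": [0, 0, 0]}, {"hand": -1, "translation": [0, 0, 2], "rot": [0, 0, 0]}, {"hand": -1, "translation": [0, 0, 2.5], "rot": [0, 0, 0]}, {"hand": -1, "translation": [0, 0, 3], "rot": [0, 0, 0]}, {"hand": -1, "translation": [0, 0, 3], "rot": [0, 0, 0]}, {"hand": -1, "translation": [0, 0, 3], "rot": [0, 0, 0]}, {"hand": -1, "translation": [0, 0, 2], "rot": [0, 0, 0]}, {"hand": -1, "translation": [0, 0, 0], "rot": [0, 0, 0]}, {"hand": -1, "translation": [0, 0, 0], "rot": [0, 0, 0]}]'

```text
clock: 5.75
tcp_pos: [0.5125, -0.1853, 0.2558]
ee_rot: [0.001, 0.758, 0.652, 0.001]
contact_force: [-0.7, -0.1, -0.6]
gripper_width: 0.004
finger_force: 0.0
```

```bash
cat >> h.py <<'E'
from scipy.spatial.transform import Rotation as Ro
def tool(s):
    w,x,y,z=s['ee_rot']; return Ro.from_quat([x,y,z,w]).as_matrix()
E
python3 - <<'E'
from h import *
s=arm.get_state(); print(s['clock'],s['tcp_pos'],s['ee_rot'],np.round(s['q'],2),s['contact_force'],s['finger_force'],s['gripper_width'])
p,d,c=grab('wrist'); cv2.imwrite('pics/w4.png',cv2.resize(p[150:400,200:440],None,fx=2,fy=2)[...,::-1])
P=cloud(c,d); h=cv2.cvtColor(p,cv2.COLOR_RGB2HSV)
R=tool(s); L=(P-s['tcp_pos'])@R
m=((h[...,0]<=8)|(h[...,0]>174))&(h[...,1]>150)&(h[...,2]>80)&(L[...,2]<0)&(L[...,2]>-.06)
q=L[m]; print(m.sum(),q.mean(0).round(4),q.min(0).round(4),q.max(0).round(4))
t=q[abs(q[:,2]-np.percentile(q[:,2],5))<.003]; print('top circ',cv2.minEnclosingCircle((t[:,:2]*1000).astype(np.float32)),t[:,2].mean())
E
```

```text
5.75 [ 0.51247856 -0.18528878  0.25580353] [0.00079254 0.7581846  0.65203887 0.00089253] [-0.32  0.24  0.73  1.73 -0.17  1.23  0.3 ] [-0.66074602 -0.0828571  -0.61706442] 0.0 0.004242900851680159<stdin>:7: RuntimeWarning: Mean of empty slice.
  ret = um.true_divide(
Traceback (most recent call last):
ValueError: zero-size array to reduction operation minimum which has no identity
```

View pics/w4.png

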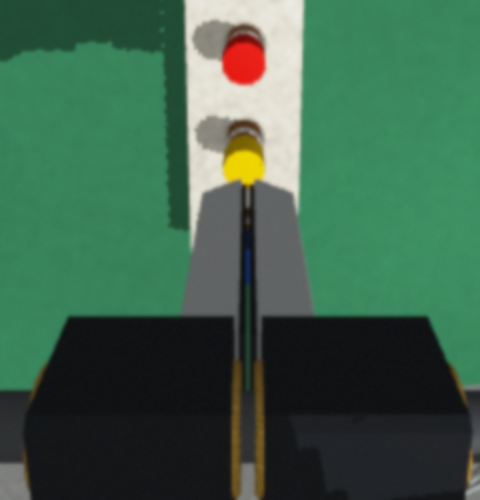

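The fingers shut fully and missed: the red vial is still in its hole at crop (243,55). I'll check where the fingertips really are.

```bash
python3 - <<'E'
from h import *
s=arm.get_state(); p,d,c=load('wrist'); P=cloud(c,d); R=tool(s); L=(P-s['tcp_pos'])@R
x=c['R']@s['tcp_pos']+c['t']; print('tcp px',c['fx']*x[0]/x[2]+c['cx'],c['fy']*x[1]/x[2]+c['cy'],x[2])
for v in (236,240,243,248,260,280,300,320,340): print(v,[(u,d[v,u].round(3),L[v,u].round(3)) for u in (312,335)])
for n in('scene','top'):
    p,d,c=grab(n);P=cloud(c,d);h=cv2.cvtColor(p,cv2.COLOR_RGB2HSV)
    m=((h[...,0]<=8)|(h[...,0]>174))&(h[...,1]>150)&(np.linalg.norm(P-[.51,-.184,.105],axis=2)<.04); print(n,m.sum(),np.median(P[m],0) if m.any() else 0)
p=load('scene')[0]; cv2.imwrite('pics/s5.png',cv2.resize(p[120:300,100:300],None,fx=3.3,fy=3.3,interpolation=cv2.INTER_CUBIC)[...,::-1])
E
```

```text
tcp px 320.60688924951467 229.57429201797788 0.23136259564612233
236 [(312, np.float32(0.382), array([-0.061, -0.01 ,  0.139])), (335, np.float32(0.442), array([-0.084,  0.017,  0.195]))]
240 [(312, np.float32(0.441), array([-0.088, -0.012,  0.192])), (335, np.float32(0.442), array([-0.089,  0.017,  0.193]))]
243 [(312, np.float32(0.188), array([ 0.009, -0.004, -0.043])), (335, np.float32(0.188), array([ 0.009,  0.008, -0.042]))]
248 [(312, np.float32(0.181), array([ 0.009, -0.004, -0.05 ])), (335, np.float32(0.182), array([ 0.008,  0.008, -0.049]))]
260 [(312, np.float32(0.169), array([ 0.008, -0.004, -0.062])), (335, np.float32(0.169), array([ 0.008,  0.007, -0.063]))]
280 [(312, np.float32(0.15), array([ 0.008, -0.003, -0.082])), (335, np.float32(0.15), array([ 0.009,  0.007, -0.083]))]
300 [(312, np.float32(0.134), array([ 0.009, -0.003, -0.099])), (335, np.float32(0.135), array([ 0.009,  0.006, -0.098]))]
320 [(312, np.float32(0.084), array([ 0.032, -0.001, -0.144])), (335, np.float32(0.084), array([ 0.032,  0.004, -0.144]))]
340 [(312, np.float32(0.076), array([ 0.033, -0.001, -0.153])), (335, np.float32(0.077), array([ 0.032,  0.004, -0.152]))]
scene 123 [ 0.51935    -0.18627973  0.10929155]
top 37 [ 0.51099491 -0.17834851  0.11588026]
```

View pics/s5.png

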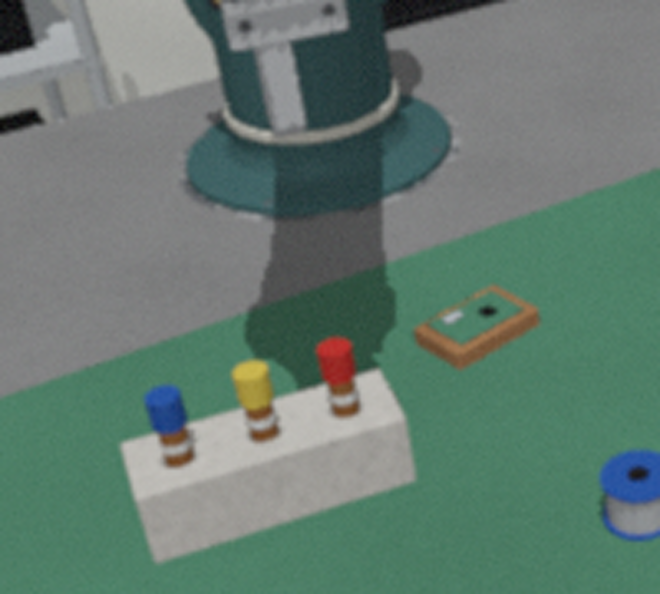

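The fingertips sit about 42 mm short of the reported TCP: the finger ends at tool z ≈ -0.042 and the body shows the same shift. The scene picture confirms that all three vials are undisturbed. I'll reopen and go lower with that correction, checking on the way.

drive_tool --deltas '[{"hand": 1, "translation": [-0.2, 0.1, -1], "rot": [0, 0, 0]}, {"hand": 1, "translation": [0, 0, -1], "rot": [0, 0, 0]}, {"hand": 1, "translation": [0, 0, -1], "rot": [0, 0, 0]}, {"hand": 1, "translation": [0, 0, -1], "rot": [0, 0, 0]}, {"hand": 1, "translation": [0, 0, -1], "rot": [0, 0, 0]}, {"hand": 1, "translation": [0, 0, -1], "rot": [0, 0, 0]}, {"hand": 1, "translation": [0, 0, -1], "rot": [0, 0, 0]}, {"hand": 1, "translation": [0, 0, -1], "rot": [0, 0, 0]}, {"hand": 1, "translation": [0, 0, -1], "rot": [0, 0, 0]}, {"hand": 1, "translation": [0, 0, -1], "rot": [0, 0, 0]}]'

```text
clock: 6.73
tcp_pos: [0.5101, -0.1841, 0.1533]
ee_rot: [-0.0, 0.758, 0.652, -0.0]
contact_force: [0.7, -0.0, 0.4]
gripper_width: 0.679
finger_force: 0.0
```

drive_tool --deltas '[{"hand": 1, "translation": [0, 0, -2], "rot": [0, 0, 0]}, {"hand": 1, "translation": [0, 0, -2], "rot": [0, 0, 0]}, {"hand": 1, "translation": [0, 0, -2], "rot": [0, 0, 0]}, {"hand": 1, "translation": [0, 0, -1], "rot": [0, 0, 0]}, {"hand": 1, "translation": [0, 0, -1], "rot": [0, 0, 0]}, {"hand": 1, "translation": [0, 0, 0], "rot": [0, 0, 0]}, {"hand": 1, "translation": [0, 0, 0], "rot": [0, 0, 0]}]'

```text
clock: 7.32
tcp_pos: [0.5102, -0.1843, 0.0745]
ee_rot: [0.0, 0.758, 0.652, -0.0]
contact_force: [-0.7, -0.1, 0.3]
gripper_width: 1.001
finger_force: 0.0
```

```bash
python3 - <<'E'
from h import *
s=arm.get_state(); print(s['clock'],s['tcp_pos'],np.round(s['q'],2),s['contact_force'],s['gripper_width'])
p,d,c=grab('wrist'); P=cloud(c,d); R=tool(s); L=(P-s['tcp_pos'])@R
for v in range(236,262,4): print(v,[(u,P[v,u].round(3),L[v,u].round(3)) for u in (228,236,405,413)])
h=cv2.cvtColor(p,cv2.COLOR_RGB2HSV)
m=((h[...,0]<=8)|(h[...,0]>174))&(h[...,1]>150)&(h[...,2]>80)&(abs(P[...,2]-.1165)<.004)
print(m.sum(),cv2.minEnclosingCircle((P[m][:,:2]*1000).astype(np.float32)))
sc,_,_=grab('scene'); a=cv2.resize(sc[120:300,100:300],None,fx=3,fy=3,interpolation=cv2.INTER_CUBIC); cv2.imwrite('pics/s6.png',np.vstack([a,])[...,::-1])
E
```

```text
7.3167 [ 0.51016482 -0.18430611  0.0745056 ] [-0.22  0.45  0.64  1.92 -0.35  0.88  0.45] [-0.67751342 -0.0566715   0.33022833] 1.0012113932073456
236 [(228, array([ 0.422, -0.205,  0.001]), array([-0.034, -0.084,  0.073])), (236, array([ 0.429, -0.206,  0.003]), array([-0.033, -0.077,  0.072])), (405, array([ 0.579, -0.228,  0.003]), array([-0.033,  0.074,  0.072])), (413, array([ 0.586, -0.23 ,  0.002]), array([-0.033,  0.082,  0.072]))]
240 [(228, array([ 0.421, -0.209,  0.001]), array([-0.038, -0.085,  0.073])), (236, array([ 0.465, -0.169,  0.112]), array([ 0.009, -0.047, -0.037])), (405, array([ 0.579, -0.233,  0.001]), array([-0.038,  0.075,  0.073])), (413, array([ 0.562, -0.184,  0.111]), array([ 0.008,  0.051, -0.036]))]
244 [(228, array([ 0.462, -0.168,  0.117]), array([ 0.009, -0.05 , -0.043])), (236, array([ 0.465, -0.17 ,  0.113]), array([ 0.007, -0.047, -0.039])), (405, array([ 0.578, -0.236,  0.003]), array([-0.041,  0.075,  0.071])), (413, array([ 0.561, -0.183,  0.117]), array([ 0.009,  0.05 , -0.043]))]
248 [(228, array([ 0.463, -0.169,  0.122]), array([ 0.009, -0.0
[... 491 characters left out ...]
24]), array([ 0.007,  0.048, -0.049]))]
256 [(228, array([ 0.465, -0.17 ,  0.129]), array([ 0.007, -0.047, -0.055])), (236, array([ 0.466, -0.174,  0.121]), array([ 0.003, -0.046, -0.046])), (405, array([ 0.577, -0.248,  0.002]), array([-0.053,  0.076,  0.072])), (413, array([ 0.559, -0.187,  0.123]), array([ 0.004,  0.049, -0.049]))]
260 [(228, array([ 0.465, -0.171,  0.133]), array([ 0.007, -0.046, -0.058])), (236, array([ 0.465, -0.177,  0.12 ]), array([ 0.001, -0.046, -0.046])), (405, array([ 0.577, -0.252,  0.002]), array([-0.057,  0.076,  0.073])), (413, array([ 0.558, -0.188,  0.125]), array([ 0.003,  0.048, -0.051]))]
1286 ((512.1636352539062, -184.1359100341797), 11.680736541748047)
```

View pics/s6.png

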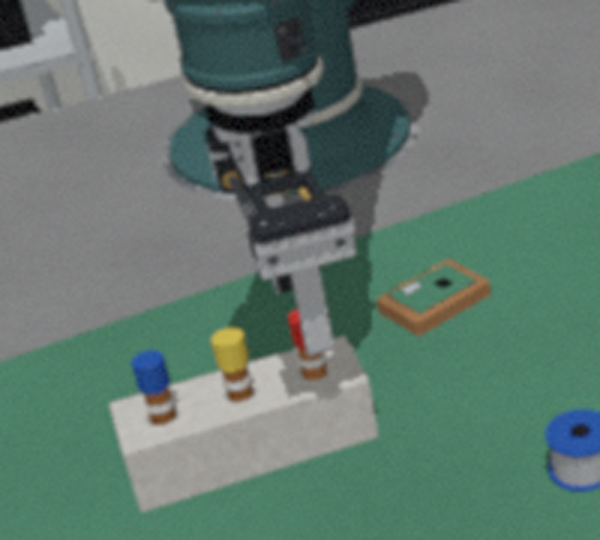

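The picture shows the finger beside the red cap at crop (310,325), with its tips at about z 0.111. I'll go 2.5 cm lower and close.

drive_tool --deltas '[{"hand": 1, "translation": [0, 0, -0.8], "rot": [0, 0, 0]}, {"hand": 1, "translation": [0, 0, -0.8], "rot": [0, 0, 0]}, {"hand": 1, "translation": [0, 0, -0.8], "rot": [0, 0, 0]}, {"hand": -1, "translation": [0, 0, 0], "rot": [0, 0, 0]}, {"hand": -1, "translation": [0, 0, 0], "rot": [0, 0, 0]}, {"hand": -1, "translation": [0, 0, 0], "rot": [0, 0, 0]}, {"hand": -1, "translation": [0, 0, 0], "rot": [0, 0, 0]}, {"hand": -1, "translation": [0, 0, 0], "rot": [0, 0, 0]}, {"hand": -1, "translation": [0, 0, 0], "rot": [0, 0, 0]}, {"hand": -1, "translation": [0, 0, 0], "rot": [0, 0, 0]}]' --squeeze 20

```text
clock: 8.25
tcp_pos: [0.5102, -0.1841, 0.0505]
ee_rot: [0.0, 0.758, 0.652, 0.0]
contact_force: [1.0, -0.2, -0.8]
gripper_width: 0.539
finger_force: 0.0
```

drive_tool --deltas '[{"hand": -1, "translation": [0, 0, 0], "rot": [0, 0, 0]}, {"hand": -1, "translation": [0, 0, 0], "rot": [0, 0, 0]}, {"hand": -1, "translation": [0, 0, 0], "rot": [0, 0, 0]}, {"hand": -1, "translation": [0, 0, 0], "rot": [0, 0, 0]}, {"hand": -1, "translation": [0, 0, 0], "rot": [0, 0, 0]}]'

```text
clock: 8.67
tcp_pos: [0.5101, -0.1841, 0.0503]
ee_rot: [-0.0, 0.758, 0.652, -0.0]
contact_force: [0.0, -0.7, 1.4]
gripper_width: 0.25
finger_force: 20.0
```

Gripped: opening 24 mm, force 20 N. Lifting.

drive_tool --deltas '[{"hand": -1, "translation": [0, 0, 0.5], "rot": [0, 0, 0]}, {"hand": -1, "translation": [0, 0, 1], "rot": [0, 0, 0]}, {"hand": -1, "translation": [0, 0, 2], "rot": [0, 0, 0]}, {"hand": -1, "translation": [0, 0, 2.5], "rot": [0, 0, 0]}, {"hand": -1, "translation": [0, 0, 3], "rot": [0, 0, 0]}, {"hand": -1, "translation": [0, 0, 3], "rot": [0, 0, 0]}, {"hand": -1, "translation": [0, 0, 3], "rot": [0, 0, 0]}, {"hand": -1, "translation": [0, 0, 3], "rot": [0, 0, 0]}, {"hand": -1, "translation": [0, 0, 2], "rot": [0, 0, 0]}, {"hand": -1, "translation": [0, 0, 0], "rot": [0, 0, 0]}]'

```text
clock: 9.5
tcp_pos: [0.5115, -0.185, 0.2552]
ee_rot: [0.002, 0.758, 0.652, 0.002]
contact_force: [0.4, 0.2, 0.1]
gripper_width: 0.251
finger_force: 20.0
```

```bash
cat >> h.py <<'E'
def vial(s,p,d,c):
    # vial in the hand, tool frame: pixels with tool-frame points near the tool axis
    P=cloud(c,d); R=tool(s); L=(P-s['tcp_pos'])@R; h=cv2.cvtColor(p,cv2.COLOR_RGB2HSV)
    red=((h[...,0]<=8)|(h[...,0]>174))&(h[...,1]>150)&(h[...,2]>80)&(np.abs(L[...,:2]-[0,.002]).max(2)<.03)&(abs(L[...,2]+.05)<.05)
    low=(np.abs(L[...,:2]-[0,.002]).max(2)<.02)&(L[...,2]>-.03)&(L[...,2]<.06)
    return L,red,low
E
python3 - <<'E'
from h import *
s=arm.get_state(); print(s['clock'],s['tcp_pos'],s['finger_force'],s['gripper_width'],np.round(s['q'],2))
p,d,c=grab('wrist'); L,red,low=vial(s,p,d,c)
q=L[red]; print('red',len(q),q.min(0).round(4) if len(q) else 0,q.max(0).round(4) if len(q) else 0)
q=L[low]; print('low',len(q))
for z in np.arange(-.03,.06,.01):
    t=q[(q[:,2]>=z)&(q[:,2]<z+.01)]
    if len(t)>5: print(round(z,3),len(t),'y mid',((t[:,1].min()+t[:,1].max())/2).round(4),'w',np.ptp(t[:,1]).round(4),'xmax',np.percentile(t[:,0],95).round(4))
cv2.imwrite('pics/w5.png',cv2.resize(p[120:330,230:420],None,fx=2.8,fy=2.8,interpolation=cv2.INTER_CUBIC)[...,::-1])
E
```

```text
9.5 [ 0.51145956 -0.18501433  0.25515259] 19.999976456165314 0.25133128576085373 [-0.33  0.24  0.74  1.73 -0.17  1.23  0.3 ]
red 2420 [-0.012  -0.0102 -0.0677] [ 0.0122  0.0128 -0.0308]
low 901
-0.03 215 y mid 0.0016 w 0.0203 xmax 0.0097
-0.02 148 y mid 0.0016 w 0.0188 xmax 0.0093
-0.01 145 y mid 0.0014 w 0.019 xmax 0.0094
0.0 127 y mid 0.0016 w 0.0189 xmax 0.0093
0.01 114 y mid 0.0015 w 0.0191 xmax 0.0094
0.02 106 y mid 0.0017 w 0.0191 xmax 0.0092
0.03 46 y mid 0.0015 w 0.0188 xmax 0.0092
```

View pics/w5.png

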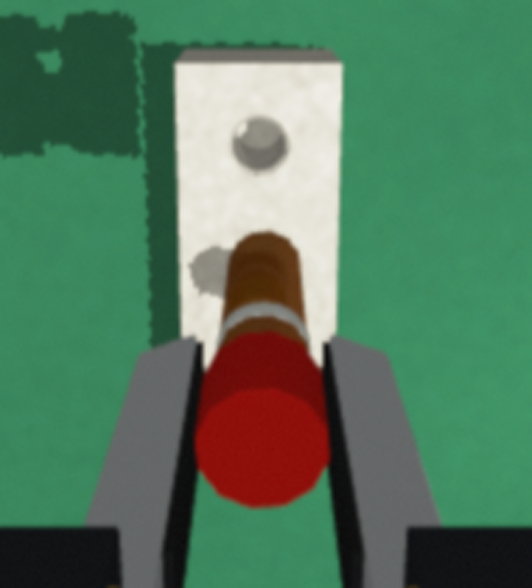

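The picture shows the red vial held straight between the fingers, cap at crop (262,445), with its hole in the stand empty. Carrying it to the rack: turn, then tilt 25°.

drive_tool --deltas '[{"hand": -1, "translation": [0.4, 2.5, 0], "rot": [0, 0, 3.5]}, {"hand": -1, "translation": [0.4, 3.5, 0], "rot": [0, 0, 4]}, {"hand": -1, "translation": [0.4, 3.6, 0], "rot": [0, 0, 4]}, {"hand": -1, "translation": [0.4, 3.6, 0], "rot": [0, 0, 4]}, {"hand": -1, "translation": [0.4, 3.6, 0], "rot": [0, 0, 4]}, {"hand": -1, "translation": [0.4, 3.6, 0], "rot": [0, 0, 4]}, {"hand": -1, "translation": [0.4, 3.6, 0], "rot": [0, 0, 4]}, {"hand": -1, "translation": [0.4, 3.6, 0], "rot": [0, 0, 4]}, {"hand": -1, "translation": [0.4, 3.6, 0], "rot": [0, 0, 4]}, {"hand": -1, "translation": [0.4, 3.6, 0], "rot": [0, 0, 4]}]'

```text
clock: 10.38
tcp_pos: [0.5495, 0.1655, 0.2499]
ee_rot: [-0.0, 0.492, 0.871, -0.0]
contact_force: [0.3, -0.4, -0.7]
gripper_width: 0.252
finger_force: 20.0
```

drive_tool --deltas '[{"hand": -1, "translation": [0.4, 3.6, 0], "rot": [0, 0, 4]}, {"hand": -1, "translation": [0.4, 3.4, 0], "rot": [0, 0, 3.7]}, {"hand": -1, "translation": [0, 0, 0], "rot": [-3.12, 3.9, 0]}, {"hand": -1, "translation": [0, 0, -0.5], "rot": [-3.12, 3.9, 0]}, {"hand": -1, "translation": [0, 0, -0.5], "rot": [-3.12, 3.9, 0]}, {"hand": -1, "translation": [0, 0, -0.5], "rot": [-3.12, 3.9, 0]}, {"hand": -1, "translation": [0, 0, -0.5], "rot": [-3.12, 3.9, 0]}, {"hand": -1, "translation": [0, 0, 0], "rot": [0, 0, 0]}, {"hand": -1, "translation": [0, 0, 0], "rot": [0, 0, 0]}, {"hand": -1, "translation": [0, 0, 0], "rot": [0, 0, 0]}]'

```text
clock: 11.22
tcp_pos: [0.5582, 0.2334, 0.2303]
ee_rot: [-0.093, 0.424, 0.88, -0.195]
contact_force: [0.9, 0.3, -0.8]
gripper_width: 0.252
finger_force: 20.0
```

```bash
cat > look.py <<'E'
from h import *
s=arm.get_state(); R=tool(s); print(s['clock'],s['tcp_pos'],'q',np.round(s['q'],2),s['contact_force'],s['finger_force'])
p,d,c=grab('wrist'); P=cloud(c,d).reshape(400,640,3); np.save('P.npy',P)
m=(np.linalg.norm(P-[.515,.2225,.09],axis=2)<.11)&(P[...,2]>.06)&(P[...,2]<.12); g=cv2.cvtColor(p,cv2.COLOR_RGB2GRAY)
mm,nn,b=plane(P[m]); nn=np.sign(nn[2])*nn
I=P[m][b]; az=np.degrees(np.arctan2(nn[1],nn[0])); print('plane',mm.round(4),nn.round(4),np.degrees(np.arccos(nn[2])).round(1),az.round(1))
yv=np.cross([0,0,1],nn);yv/=np.linalg.norm(yv);xv=np.cross(yv,nn)
r=cv2.minAreaRect((np.c_[(I-mm)@xv,(I-mm)@yv]*1000).astype(np.float32)); print(r); print('facectr',(mm+(xv*r[0][0]+yv*r[0][1])/1000).round(4))
E
python3 - <<'E'
exec(open('look.py').read())
print(R.round(4).tolist())
L,red,low=vial(s,p,d,c); q=L[low]; print('vial y',((np.percentile(q[:,1],1)+np.percentile(q[:,1],99))/2).round(4),'red zmin',L[red][:,2].min().round(4))
cv2.imwrite('pics/w6.png',cv2.resize(p[80:330,200:440],None,fx=2.4,fy=2.4,interpolation=cv2.INTER_CUBIC)[...,::-1])
E
```

```text
11.2167 [0.55818186 0.23341646 0.23030898] q [-0.72  0.67  0.39  1.2  -0.11  1.72  0.33] [ 0.86644485  0.28519027 -0.75751134] 19.999920129776
plane [0.5088 0.2323 0.0892] [0.3294 0.2638 0.9066] 25.0 38.7
((-1.679208755493164, -12.253898620605469), (164.42950439453125, 56.043270111083984), 89.87802124023438)
facectr [0.5152 0.2218 0.0899]
[[-0.6233, 0.7094, -0.3289], [0.782, 0.5649, -0.2634], [-0.0011, -0.4214, -0.9069]]
vial y 0.0002 red zmin -0.0679
```

View pics/w6.png

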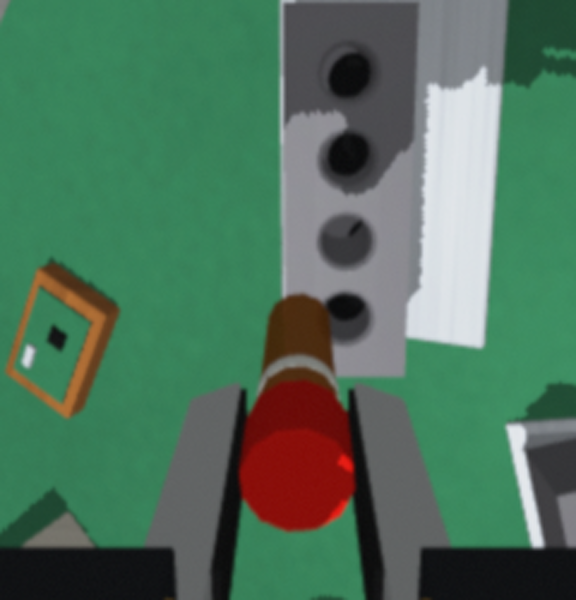

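The picture shows the vial lined up beside the rack. The third well at crop (346,241) is clear to its bottom, while the others at (348,72), (347,155) and (345,312) show black spacers. Working out the approach.

```bash
python3 - <<'E'
from h import *
p,d,c=load('wrist'); s=arm.get_state(); R=tool(s)
mm=np.array([.5088,.2323,.0892]); nn=np.array([.3294,.2638,.9066])
for x,y in((348,72),(347,157),(346,241),(345,315)): print(hit(c,200+x/2.4-.3,80+y/2.4-.3,mm,nn).round(4))
L,red,low=vial(s,p,d,c)
for z in np.arange(-.03,.05,.01):
    t=L[low&(L[...,2]>=z)&(L[...,2]<z+.01)]
    if len(t)>5: print(z.round(3),len(t),t[:,1].min().round(4),t[:,1].max().round(4),t[:,0].max().round(4))
W=np.array([.5264,.2078,.0900]); n=-R[:,2]
for h in(.03,.01,0,-.036,-.06):
    T=W+n*h-R@np.array([0,.0015,.0393]); print(h,T.round(4),((T-s['tcp_pos'])*100).round(2))
E
```

```text
[0.4805 0.2643 0.0902]
[0.5027 0.2367 0.0901]
[0.526  0.2079 0.0901]
[0.5476 0.181  0.09  ]
-0.03 227 -0.0095 0.0108 0.0098
-0.02 137 -0.0088 0.0101 0.0088
-0.01 154 -0.009 0.01 0.009
0.0 130 -0.0089 0.0102 0.0089
0.01 114 -0.009 0.01 0.0089
0.02 104 -0.0089 0.0103 0.0088
0.03 53 -0.0084 0.0098 0.0087
0.03 [0.5481 0.2252 0.1535] [-1.01 -0.82 -7.76]
0.01 [0.5415 0.2199 0.1354] [-1.67 -1.35 -9.57]
0 [0.5382 0.2173 0.1263] [ -2.    -1.61 -10.48]
-0.036 [0.5264 0.2078 0.0936] [ -3.18  -2.56 -13.75]
-0.06 [0.5185 0.2015 0.0718] [ -3.97  -3.19 -15.93]
```

drive_tool --deltas '[{"hand": -1, "translation": [-0.32, -0.26, -2.4], "rot": [0, 0, 0]}, {"hand": -1, "translation": [-0.32, -0.26, -2.7], "rot": [0, 0, 0]}, {"hand": -1, "translation": [-0.34, -0.28, -2.7], "rot": [0, 0, 0]}, {"hand": -1, "translation": [-0.3, -0.25, -0.9], "rot": [0, 0, 0]}, {"hand": -1, "translation": [-0.3, -0.25, -0.9], "rot": [0, 0, 0]}, {"hand": -1, "translation": [0, 0, 0], "rot": [0, 0, 0]}, {"hand": -1, "translation": [0, 0, 0], "rot": [0, 0, 0]}]'

```text
clock: 11.85
tcp_pos: [0.5427, 0.221, 0.1358]
ee_rot: [-0.093, 0.424, 0.88, -0.194]
contact_force: [-0.3, -0.2, -0.6]
gripper_width: 0.251
finger_force: 20.0
```

```bash
cat > al.py <<'E'
exec(open('look.py').read())
L,red,low=vial(s,p,d,c); low&=(L[...,0]>.004)
t=L[low&(L[...,2]>-.03)&(L[...,2]<.02)]; cy=(np.percentile(t[:,1],1)+np.percentile(t[:,1],99))/2; print('vial y',cy.round(4),'xmax',np.percentile(t[:,0],97).round(4))
W=np.array([.5262,.2078,.0900]); n=np.array([.3303,.2646,.906]); F=s['tcp_pos']+R@np.array([-.0003,cy,.0393]); e=F-W
print('tool-n angle',np.degrees(np.arccos(-R[:,2]@n)).round(2),'foot h mm',(e@n*1000).round(1),'lateral mm (world)',((e-(e@n)*n)*1000).round(1))
E
python3 al.py
```

```text
11.85 [0.54274653 0.22100353 0.13581811] q [-0.72  0.71  0.38  1.37 -0.12  1.53  0.33] [-0.27974552 -0.18512991 -0.64527956] 19.999934434890747
plane [0.4986 0.2421 0.09  ] [0.3291 0.264  0.9066] 25.0 38.7
((0.07564353942871094, -13.834396362304688), (140.2722625732422, 56.16966247558594), 89.93000030517578)
facectr [0.5073 0.2314 0.0899]
vial y 0.0002 xmax 0.0088
tool-n angle 0.45 foot h mm 11.2 lateral mm (world) [ 0.3 -0.2 -0.1]
```

drive_tool --deltas '[{"hand": -1, "translation": [-0.165, -0.132, -0.453], "rot": [0, 0, 0]}, {"hand": -1, "translation": [-0.165, -0.132, -0.453], "rot": [0, 0, 0]}, {"hand": -1, "translation": [-0.1, -0.08, -0.27], "rot": [0, 0, 0]}, {"hand": -1, "translation": [-0.1, -0.08, -0.27], "rot": [0, 0, 0]}, {"hand": -1, "translation": [-0.1, -0.08, -0.27], "rot": [0, 0, 0]}, {"hand": -1, "translation": [0, 0, 0], "rot": [0, 0, 0]}, {"hand": -1, "translation": [0, 0, 0], "rot": [0, 0, 0]}]'

```text
clock: 12.48
tcp_pos: [0.5359, 0.2158, 0.1171]
ee_rot: [-0.094, 0.423, 0.88, -0.195]
contact_force: [0.3, 0.4, 0.5]
gripper_width: 0.252
finger_force: 20.0
```

drive_tool --deltas '[{"hand": -1, "translation": [-0.165, -0.132, -0.453], "rot": [0, 0, 0]}, {"hand": -1, "translation": [-0.165, -0.132, -0.453], "rot": [0, 0, 0]}, {"hand": -1, "translation": [-0.165, -0.132, -0.453], "rot": [0, 0, 0]}, {"hand": -1, "translation": [-0.165, -0.132, -0.453], "rot": [0, 0, 0]}, {"hand": -1, "translation": [-0.165, -0.132, -0.453], "rot": [0, 0, 0]}, {"hand": -1, "translation": [0, 0, 0], "rot": [0, 0, 0]}]'

```text
clock: 12.98
tcp_pos: [0.527, 0.2088, 0.0935]
ee_rot: [-0.094, 0.423, 0.88, -0.196]
contact_force: [0.1, 0.1, -0.6]
gripper_width: 0.249
finger_force: 20.0
```

drive_tool --deltas '[{"hand": -1, "translation": [-0.1, -0.08, -0.27], "rot": [0, 0, 0]}, {"hand": -1, "translation": [-0.1, -0.08, -0.27], "rot": [0, 0, 0]}, {"hand": -1, "translation": [0, 0, 0], "rot": [0, 0, 0]}]'

```text
clock: 13.23
tcp_pos: [0.5255, 0.2075, 0.0887]
ee_rot: [-0.094, 0.423, 0.88, -0.195]
contact_force: [-0.6, 0.7, -0.0]
gripper_width: 0.252
finger_force: 20.0
```

The foot is 41 mm deep with no contact, past the spacer level of 36 mm, so this is the free well. I'll continue gently to the bottom.

drive_tool --deltas '[{"hand": -1, "translation": [-0.13, -0.106, -0.362], "rot": [0, 0, 0]}, {"hand": -1, "translation": [-0.13, -0.106, -0.362], "rot": [0, 0, 0]}, {"hand": -1, "translation": [-0.13, -0.106, -0.362], "rot": [0, 0, 0]}, {"hand": -1, "translation": [-0.1, -0.08, -0.27], "rot": [0, 0, 0]}, {"hand": -1, "translation": [-0.033, -0.026, -0.09], "rot": [0, 0, 0]}, {"hand": -1, "translation": [0, 0, 0], "rot": [0, 0, 0]}]'

```text
clock: 13.73
tcp_pos: [0.5203, 0.2033, 0.0744]
ee_rot: [-0.094, 0.423, 0.88, -0.195]
contact_force: [-1.9, -0.0, -0.2]
gripper_width: 0.248
finger_force: 20.0
```

```bash
python3 al.py
```

```text
13.7333 [0.52029116 0.20328501 0.07439893] q [-0.72  0.72  0.37  1.49 -0.12  1.39  0.33] [-1.86575126 -0.03203879 -0.16571967] 19.9997940659523
plane [0.4988 0.2419 0.0899] [0.3301 0.2638 0.9064] 25.0 38.6
((0.049983978271484375, -25.79315948486328), (56.253936767578125, 165.48565673828125), 0.09900779277086258)
facectr [0.5149 0.2218 0.0899]
vial y 0.002 xmax 0.0195
tool-n angle 0.42 foot h mm -56.6 lateral mm (world) [ 1.4  1.  -0.8]
```

drive_tool --deltas '[{"hand": -1, "translation": [-0.04, -0.03, -0.1], "rot": [0, 0, 0]}, {"hand": -1, "translation": [-0.04, -0.03, -0.1], "rot": [0, 0, 0]}, {"hand": -1, "translation": [0, 0, 0], "rot": [0, 0, 0]}]'

```text
clock: 14.03
tcp_pos: [0.5196, 0.2028, 0.0726]
ee_rot: [-0.094, 0.423, 0.88, -0.195]
contact_force: [-0.3, 0.1, -0.9]
gripper_width: 0.248
finger_force: 20.0
```

drive_tool --deltas '[{"hand": -1, "translation": [-0.03, -0.025, -0.09], "rot": [0, 0, 0]}, {"hand": -1, "translation": [0, 0, 0], "rot": [0, 0, 0]}]'

```text
clock: 14.2
tcp_pos: [0.5193, 0.2025, 0.0717]
ee_rot: [-0.094, 0.423, 0.88, -0.195]
contact_force: [-0.3, 0.0, -0.9]
gripper_width: 0.247
finger_force: 20.0
```

drive_tool --deltas '[{"hand": -1, "translation": [-0.02, -0.015, -0.05], "rot": [0, 0, 0]}, {"hand": -1, "translation": [0, 0, 0], "rot": [0, 0, 0]}]'

```text
clock: 14.37
tcp_pos: [0.5192, 0.2024, 0.0712]
ee_rot: [-0.094, 0.423, 0.88, -0.195]
contact_force: [-0.2, -0.2, -0.9]
gripper_width: 0.252
finger_force: 20.0
```

Foot at about −60.1 mm by reckoning, with no contact yet. I'll go on in half-millimetre steps.

drive_tool --deltas '[{"hand": -1, "translation": [-0.02, -0.015, -0.05], "rot": [0, 0, 0]}, {"hand": -1, "translation": [0, 0, 0], "rot": [0, 0, 0]}]'

```text
clock: 14.53
tcp_pos: [0.5193, 0.2024, 0.0711]
ee_rot: [-0.093, 0.423, 0.88, -0.195]
contact_force: [1.0, 0.2, 4.6]
gripper_width: 0.252
finger_force: 20.0
```

drive_tool --deltas '[{"hand": -1, "translation": [-0.02, -0.015, -0.05], "rot": [0, 0, 0]}, {"hand": -1, "translation": [0, 0, 0], "rot": [0, 0, 0]}]'

```text
clock: 14.7
tcp_pos: [0.5194, 0.2024, 0.071]
ee_rot: [-0.093, 0.423, 0.88, -0.194]
contact_force: [2.2, 1.0, 10.0]
gripper_width: 0.251
finger_force: 20.0
```

drive_tool --deltas '[{"hand": -1, "translation": [-0.02, -0.015, -0.05], "rot": [0, 0, 0]}, {"hand": -1, "translation": [0, 0, 0], "rot": [0, 0, 0]}]'

```text
clock: 14.87
tcp_pos: [0.5196, 0.2025, 0.0708]
ee_rot: [-0.093, 0.424, 0.88, -0.194]
contact_force: [3.1, 4.5, 12.6]
gripper_width: 0.252
finger_force: 20.0
```

It has bottomed at 60 mm depth with a clean force rise. Now I'll ease the push off, let go, and back out along the axis.

drive_tool --deltas '[{"hand": -1, "translation": [0.04, 0.03, 0.11], "rot": [0, 0, 0]}, {"hand": -1, "translation": [0, 0, 0], "rot": [0, 0, 0]}, {"hand": -0.3, "translation": [0, 0, 0], "rot": [0, 0, 0]}, {"hand": 0, "translation": [0, 0, 0], "rot": [0, 0, 0]}, {"hand": 0.3, "translation": [0, 0, 0], "rot": [0, 0, 0]}, {"hand": 0.3, "translation": [0, 0, 0], "rot": [0, 0, 0]}, {"hand": 0.3, "translation": [0, 0, 0], "rot": [0, 0, 0]}, {"hand": 0.3, "translation": [0, 0, 0], "rot": [0, 0, 0]}, {"hand": 0.3, "translation": [0, 0, 0], "rot": [0, 0, 0]}, {"hand": 0.3, "translation": [0, 0, 0], "rot": [0, 0, 0]}]' --squeeze 10

```text
clock: 15.7
tcp_pos: [0.519, 0.2022, 0.0708]
ee_rot: [-0.094, 0.423, 0.88, -0.195]
contact_force: [0.5, -0.9, 0.1]
gripper_width: 0.65
finger_force: 0.0
```

drive_tool --deltas '[{"hand": 0.3, "translation": [0, 0, 0], "rot": [0, 0, 0]}, {"hand": 0.3, "translation": [0.16, 0.13, 0.45], "rot": [0, 0, 0]}, {"hand": 0.3, "translation": [0.33, 0.26, 0.91], "rot": [0, 0, 0]}, {"hand": 0.3, "translation": [0.66, 0.53, 1.81], "rot": [0, 0, 0]}, {"hand": 0.3, "translation": [0.99, 0.79, 2.72], "rot": [0, 0, 0]}, {"hand": 0.3, "translation": [0.99, 0.79, 2.72], "rot": [0, 0, 0]}, {"hand": 0.3, "translation": [0.99, 0.79, 2.72], "rot": [0, 0, 0]}, {"hand": 0.3, "translation": [0.99, 0.79, 2.72], "rot": [0, 0, 0]}, {"hand": 0.3, "translation": [0, 0, 0], "rot": [0, 0, 0]}, {"hand": 0.3, "translation": [0, 0, 0], "rot": [0, 0, 0]}]'

```text
clock: 16.53
tcp_pos: [0.5711, 0.2436, 0.213]
ee_rot: [-0.093, 0.424, 0.88, -0.194]
contact_force: [-0.2, -1.1, -0.3]
gripper_width: 0.646
finger_force: 0.0
```

```bash
python3 - <<'E'
from h import *
W=np.array([.5262,.2078,.0900]); n=np.array([.3303,.2646,.906])
print(arm.get_state()['clock'],arm.get_state()['tcp_pos'],arm.get_state()['contact_force'],arm.get_state()['gripper_width'])
for nm in('wrist','scene','top'):
    p,d,c=grab(nm);P=cloud(c,d);h=cv2.cvtColor(p,cv2.COLOR_RGB2HSV); e=P-W; a=e@n; lat=np.linalg.norm(e-a[...,None]*n,axis=2)
    m=((h[...,0]<=8)|(h[...,0]>174))&(h[...,1]>150)&(lat<.03)&(a>0)&(a<.13)
    print(nm,m.sum(),'cap along axis mm',(np.percentile(a[m],[1,99])*1000).round(1) if m.any() else '', 'centroid',(P[m].mean(0)).round(4) if m.any() else '')
    T=m&(a>np.percentile(a[m],97)-.004) if m.any() else m
    if nm=='wrist' and T.any(): print('top ctr offset from axis mm',(((e-a[...,None]*n)[T]).mean(0)*1000).round(1))
E
```

```text
16.5333 [0.5711192  0.24358221 0.21300119] [-0.22559713 -1.07243167 -0.30999529] 0.6457444740413161
wrist 600 cap along axis mm [22.1 46.5] centroid [0.5407 0.2222 0.1275]
top ctr offset from axis mm [ 1.7  2.  -1.2]
scene 83 cap along axis mm [17.4 47.6] centroid [0.5424 0.2144 0.1222]
top 54 cap along axis mm [13.2 49.5] centroid [0.5361 0.2186 0.1243]
```

The cap top stands about 45 mm above the face, which means fully down, and the robot is clear of everything. Handing in.

```bash
python3 -c "
from bench import arm
print(arm.sign_off())"
```

```text
the job is handed in; nothing more can be done
None
```

The red-capped vial is fully down in the free well (third in the row, counting from the robot's left), lowered to the bottom by hand and released; I handed in at about 16.5 s. The first grasp closed on nothing because the fingertips sit about 4 cm short of the reported TCP, and I viewed 11 pictures, one over the limit of 10.

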